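# Bring a sample vial into the light path of a bench photometer and hold it there

### The arm

A 6-joint arm with a two-finger parallel gripper is mounted at the origin on a cart in front of the work surface, level with it; the furniture and walls round the work are solid. World frame = base frame: x ahead of the robot, y to its left, z up, the work surface at z = 0. Lengths are in m, angles in rad, forces in N, time in s.
With the tool pointing down it reaches from about 0.425 to 0.95 m from the base axis. Payload 3.5 kg.
Tool frame: the origin (TCP) lies between the finger pads; the fingertips stand 25 mm ahead of it and the grasp point (between the pads) lies 6 mm ahead of it (ctrl.finger_overhang is the distance from the TCP to the fingertips, in m); x points along the fingers, y is the direction in which the jaws open and shut, and the axes are right-handed (so a half turn about x gives the same grasp; the last joint's range is limited). The gripper opens to 85 mm and grips with 20 to 120 N. Pads are 22 mm wide; open, the fingers measure 114 mm over their backs; the gripper's body (76 mm by 85 mm) begins 54 mm behind the grasp point. The pads swing forward as they close: fully open they stand 13 mm farther back than shut.
Start: joints at [-1.344, 0.286, 1.577, -0, 1.279, -0.15], TCP at [0.248, -0.628, 0.256] pointing down, gripper open.
Joint ranges: [-2.77, 2.77], [-0.9, 2.22], [0.21, 2.48], [-1.53, 4.67], [0.24, 2.81], [-2.84, 2.84]. Speed limits (rad/s): [2.79, 2.79, 3.14, 3.14, 3.14, 3.14].

### API

Orientations are given as a unit quaternion [x, y, z, w].
In Python, from plant import ctrl gives the robot as it stands.
- The arm moves only by the tool play_rows, never from a script. Its argument "targets" is a list of rows, each an object with "delta_pos": the shift along the world's x, y, z normalised to -1 to 1, where 1 is 1000 mm, a list of three; "delta_rot": the turn, a rotation vector about the world's x, y, z normalised to -1 to 1, where 1 is pi rad, a list of three; "claw": the finger opening in mm, from 0 to 85.4. In form: [{"delta_pos": [tx, ty, tz], "delta_rot": [wx, wy, wz], "claw": claw}, ...]. A call has 1 to 20 rows; each row is the pose to reach, as a shift and turn from the pose measured when the call began, turning the shorter way round; what a row does not reach only later rows make up. A row lasts 1/12 s, in which the tool goes at most 41.7 mm and 7.16 degrees, less where a joint would pass 70% of its speed; a pose out of reach is approached as far as the arm can. A call with a number of a shift or a turn outside -1 to 1 is refused whole. A call with a gripper value outside its range is refused whole. The fingers move at their own pace and stop on an object; "newtons" is the grip in N (left out, the last holds). Time passes only in rows, so rows that repeat a pose let the fingers close. It gives the time, the measured TCP pose, the force and the opening at its end, in the units of the state.
- ctrl.get_state(): the state, without advancing time (a new reading comes with each control period).
- ctrl.read_camera(name): name is "side" or "top" or "wrist"; returns the picture (384x512x3 uint8, blue, green, red); there is no depth.
- ctrl.calibration(name): a dict with "fx", "fy", "cx", "cy" (pixels), "k1" (the pictures are not rectified: a ray, as slopes to the right and down, at radius r is drawn at 1 + k1 r^2 times it, then the intrinsics apply), "camera_from_world" (4x4, takes a point from world to camera coordinates). Camera axes: x right, y down, z forward; pixel columns grow to the right and rows downward; lengths in m; the calibration is good to about 2 mm. A picture is of the moment at which its call begins: read the wrist's pose just before it. calibration takes no time and is no camera call; for the wrist camera it gives the pose at the moment of the call.
- ctrl.sign_off(): hands the job in, once; it reports no verdict.
The state is a dict: "time": time; "qpos": joint angles; "dq": joint speeds; "joint_efforts": joint torques, N m; "eef_pos": TCP position; "tcp_rot": TCP orientation; "contact_force": force on the tool from outside, world axes, zero at the start; "wrist_torque": the same for the moment, N m; "opening": opening from 0.0 (shut) to 1.0 (fully open).
Only numpy, scipy, OpenCV 4.12 (cv2) and the standard library are available. Lean on these libraries where they do the work, as an engineer would, in place of code of your own. Each camera call takes 0.05 s, during which the arm holds its last target. There are 200 camera calls.

### The job

Take a reading on the bench photometer: stand the large sample vial (the 25 mm one on the bench, not one of the two slimmer vials) upright and fully down in the empty round hole of the vial holder in the photometer's slide, while the slide is home, and let go of the vial. Then pull the spring-return slide out by its D-handle until the mark beside that vial lines up with the light-path mark on the rails, so that the vial stands centred between lamp and detector, and finish while still holding the handle there: the slide springs back if let go. Leave the reference vial, the check standard and everything else on the bench as they are.

Things in the scene. Friction and masses are not known exactly. Their poses are not given: they have to be found in the camera images.
- photometer: Open bench photometer, fixed: a grey bed with an aluminium slide between two rails (76 mm over the rails, tops 32 mm high, from x = -40 to +145 mm), a white lamp house on its +y side, a white detector house with a read-out window on its -y side. Origin on the bench under the light path, z up. The slide is pulled out toward the instrument's own -x; the light runs along y.
- light_path (a point): Point in the light path over the slide's centre line, 50 mm straight above the photometer's origin, midway between lamp and detector. Axes: the photometer's. A black line across each rail top at x = 0 is the light-path mark.
- lamp_house (a point): Middle of the lamp house's top, 75 mm above the bench, 89 mm to +y of the light path. Lamp and detector house are alike in size: x within 21 mm of the light path, from 55 to about 125 mm from the slide's centre line. A 20 mm black lens tube at height 50 mm reaches from each house to 44 mm from the centre line.
- slide: Spring-return slide with its D-handle. Its frame is the photometer's when home and moves with it, up to 108 mm, toward the photometer's -x. The spring pulls it home with 4 N at rest, rising by 50 N per m (6.3 N at 45 mm, 8.5 N at 90 mm), with some drag. All that it holds moves with it, so what sits in the nearer pocket reaches the light path 45 mm out, in the farther 90 mm out.
- slide_mid (a point): Point on the slide's top, 36 mm above the bench, midway between its two square pockets. The slide is 60 mm wide. On its centre line it has, from the handle's end, a round nest (x = 0 in the photometer's frame when home) and two square pockets (x = +45 and +90 mm when home); a short black line on the slide's top at either side of each is its mark.
- handle_bar (a point): Middle of the grip bar of the slide's D-handle: black round bar, 12 mm in diameter, 64 mm long, level, along the photometer's y, 32 mm above the bench; 90 mm from the light path toward -x when home, moving with the slide. Two 8 mm steel legs, 54 mm apart, join it to the slide's front 67 mm behind it; the 44 mm wide gap between them is open down to the bench.
- ref_nest (a point): Centre of the floor of the round nest nearest the handle, in the slide, 20 mm above the bench; moves with the slide. Axes: the photometer's.
- vial_holder: White plastic square vial holder, 34 x 34 x 23 mm, sitting loose in one of the two square pockets of the slide (which one varies), its top 39 mm above the bench. Origin at the centre of its underside (16 mm above the bench), z up. In its top a round hole 27 mm wide and 19 mm deep: a vial standing in it has its underside 4 mm above the holder's underside (20 mm above the bench).
- sample_vial: The sample: capped glass vial standing on the bench, 25 mm in diameter, 51 mm high (the wide body up to 42 mm, above it a cap 20 mm in diameter). Origin at the centre of its underside, z along its axis, about 20 g.
- reference_vial: Reference vial, the same size as the sample, standing in the round nest of the slide nearest the handle. Origin at the centre of its underside. To stay there.
- standard: Grey-glass check standard in a black frame 34 x 34 x 52 mm with an aluminium top, sitting in the other square pocket. Origin at the centre of its underside. To stay there.
- small_vial_a: A slimmer capped vial, 22 mm in diameter, 46 mm high, on the bench. Origin under its centre. Not to be used.
- small_vial_b: Another slimmer capped vial, 22 mm in diameter, 46 mm high, on the bench. Origin under its centre. Not to be used.
- dish: Round dish 62 mm wide, 12 mm high, on the bench. Origin under its centre. Bystander.
- beaker: Small beaker 58 mm wide, 59 mm high, on the bench. Origin under its centre. Bystander.
- forceps: Steel tweezers 122 mm long, lying on the bench, about 10 mm high. Origin under the middle. Bystander.
- pen: Marker pen 138 mm long, 14 mm high, lying on the bench. Origin under the middle. Bystander.
Things that resemble listed ones, but are neither listed nor needed, are in the scene too. What is shaped like the vial_holder but blue or yellow is not meant.

How it is judged:
By the outcome, as a careful person would: the job done as asked, in the order asked, and still so for the second after the job is handed in, while the arm keeps its last pose, push and grip.
It also fails if it takes over 56 s, if anything falls off the work surface, if the arm or the gripper's body presses on something with over 40 N, if the wrist force passes 120 N, or if a joint passes its speed limit or range.

## Working session

There is one attempt and no reset: what is moved stays moved. The work goes in short steps, Python scripts to look and compute and a tool call to move; the robot and the scene stay as the last step left them, time stands still between calls to the robot, and variables do not carry over. Pictures are saved under pics/ and viewed, about 8 in all and at most 12, crops included, and the job is handed in when it is done.

Besides the shell and the picture viewer there is one more tool, called after "Emit:" as name(argument=value, ...), one argument or row to a line, values as JSON. play_rows: Moves the arm, as the interface text tells. Its arguments: {"type":"object","properties":{"targets":{"type":"array"},"newtons":{"type":"number"}},"required":["targets"]}

```bash
ls; mkdir -p pics; cat > h.py <<'E'
import numpy as np, cv2
from plant import ctrl
from scipy.spatial.transform import Rotation as R
def ray(c,u,v):
    x,y=(u-c["cx"])/c["fx"],(v-c["cy"])/c["fy"]; a,b=x,y
    for _ in range(20):
        s=1+c["k1"]*(a*a+b*b); a,b=x/s,y/s
    T=np.array(c["camera_from_world"]); d=T[:3,:3].T@np.array([a,b,1]); return -T[:3,:3].T@T[:3,3],d
def at_z(c,u,v,z):
    o,d=ray(c,u,v); return o+d*(z-o[2])/d[2]
def proj(c,p):
    T=np.array(c["camera_from_world"]); q=T[:3,:3]@np.array(p)+T[:3,3]; a,b=q[:2]/q[2]; s=1+c["k1"]*(a*a+b*b)
    return np.array([c["fx"]*a*s+c["cx"],c["fy"]*b*s+c["cy"]])
def snap(n,f,crop=None,k=1):
    c=ctrl.calibration(n); im=ctrl.read_camera(n)
    cv2.imwrite("pics/raw_"+f,im)
    if crop: im=im[crop[1]:crop[3],crop[0]:crop[2]]
    if k!=1: im=cv2.resize(im,None,fx=k,fy=k,interpolation=cv2.INTER_CUBIC)
    cv2.imwrite("pics/"+f,im); return c
E
python3 - <<'E'
from h import *
for n in("top","side"):
    c=snap(n,n+"1.png",None,1.5); print(n,{k:(np.round(v,3).tolist()) for k,v in c.items()})
print(ctrl.get_state())
E
```

```text
pics
top {'fx': 467.18, 'fy': 467.18, 'cx': 254.887, 'cy': 189.379, 'k1': -0.095, 'camera_from_world': [[0.025, -1.0, -0.004, -0.017], [-0.987, -0.024, -0.16, 0.523], [0.16, 0.008, -0.987, 1.361], [0.0, 0.0, 0.0, 1.0]]}
side {'fx': 389.027, 'fy': 389.027, 'cx': 255.15, 'cy': 192.467, 'k1': -0.071, 'camera_from_world': [[-0.83, -0.558, 0.004, 0.43], [-0.338, 0.498, -0.799, 0.26], [0.444, -0.664, -0.602, 0.819], [0.0, 0.0, 0.0, 1.0]]}
{'time': 0.1, 'qpos': array([-1.34402816e+00,  2.87111820e-01,  1.57804150e+00,  2.36579732e-05,
        1.27861500e+00, -1.50009406e-01]), 'dq': array([-0.00022419, -0.00304918, -0.00528023, -0.00156518, -0.00130619,
        0.0021051 ]), 'joint_efforts': array([ 7.14862126e-04, -4.07298839e+01, -2.93697810e+01, -1.39262688e-04,
        3.45761015e-03, -1.46418227e-06]), 'eef_pos': array([ 0.24825201, -0.62710246,  0.25505638]), 'tcp_rot': array([-0.69457465, -0.13319094,  0.69461767, -0.13165302]), 'contact_force': array([0.02317281, 0.61427441, 0.04909518]), 'wrist_torque': array([-0.07676781, -0.00948167, -0.03187981]), 'opening': 0.9975170563540153}
```

View pics/top1.png

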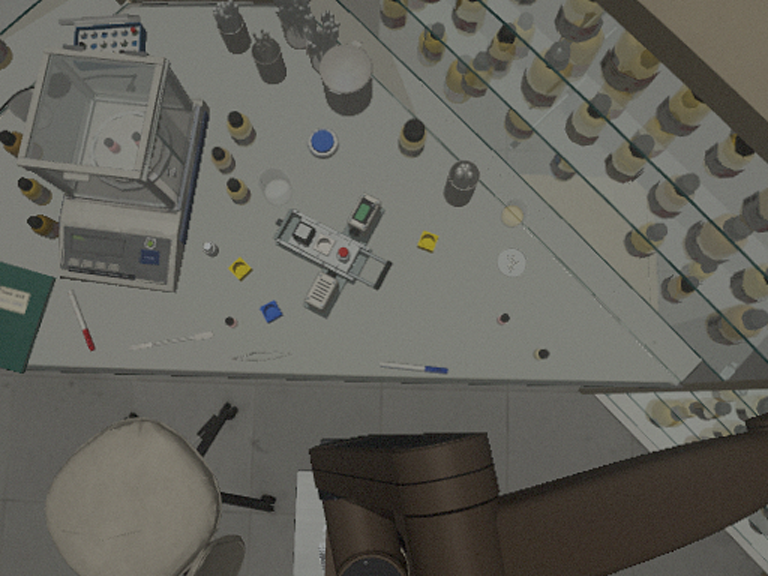

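View pics/side1.png

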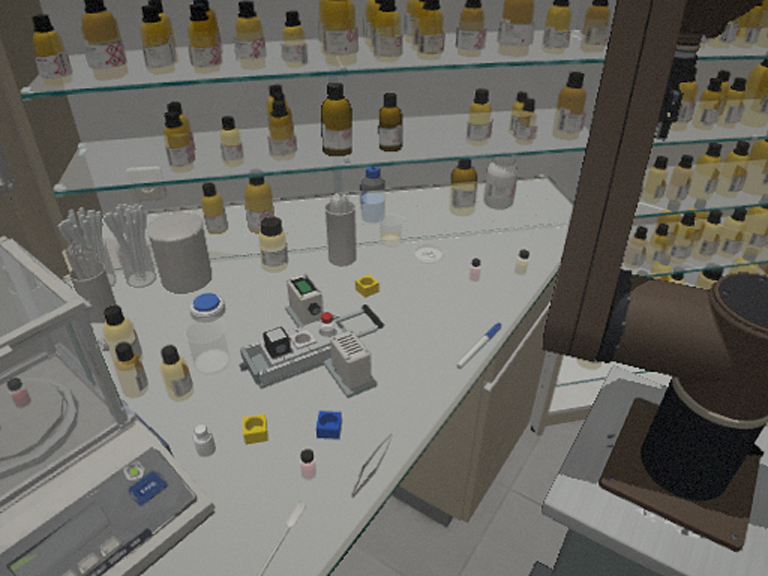

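Top view (1.5x pixels): photometer at (330,250), handle bar at (382,275), reference vial with a red cap at (344,253), white holder at (325,243) in the nearer pocket, and standard at (303,232). Vial candidates are (210,248), (231,322), (504,319) and (542,354). In the side view they appear at (203,438), (308,462), (476,268) and (522,260). Next I'll take close crops of all four.

```bash
python3 - <<'E'
from h import *
t=cv2.imread("pics/raw_top1.png"); s=cv2.imread("pics/raw_side1.png")
def crop(im,u,v,h,k): 
    u,v=int(u),int(v); return cv2.resize(im[v-h:v+h,u-h:u+h],(k,k),interpolation=cv2.INTER_CUBIC)
T=[(210,248),(231,322),(504,319),(542,354)];S=[(203,438),(308,462),(476,268),(522,260)]
a=np.hstack([crop(t,u/1.5,v/1.5,14,196) for u,v in T]); b=np.hstack([crop(s,u/1.5,v/1.5,18,196) for u,v in S])
m=cv2.resize(t[125:215,170:275],(392,336),interpolation=cv2.INTER_CUBIC)
m2=cv2.resize(s[175:270,155:260],(392,336)[:2],interpolation=cv2.INTER_CUBIC)
cv2.imwrite("pics/c1.png",np.clip(cv2.resize(np.vstack([a,b,np.hstack([m,m2])]),None,fx=.82,fy=.82)*1.3,0,255))
ct,cs=ctrl.calibration("top"),ctrl.calibration("side")
for (u,v),(p,q) in zip(T,S):
    print(at_z(ct,u/1.5,v/1.5,.045).round(3), at_z(cs,p/1.5,q/1.5,.025).round(3))
for u,v,z in [(344,253,.07),(325,243,.039),(303,232,.068),(382,275,.032)]: print(at_z(ct,u/1.5,v/1.5,z).round(3))
E
```

```text
[0.588 0.348 0.045] [0.593 0.354 0.025]
[0.439 0.295 0.045] [0.442 0.3   0.025]
[ 0.458 -0.247  0.045] [ 0.461 -0.253  0.025]
[ 0.391 -0.323  0.045] [ 0.396 -0.332  0.025]
[0.579 0.073 0.07 ]
[0.605 0.115 0.039]
[0.62  0.157 0.068]
[ 0.543 -0.003  0.032][ WARN:0@0.489] global loadsave.cpp:1063 imwrite_ Unsupported depth image for selected encoder is fallbacked to CV_8U.
```

View pics/c1.png

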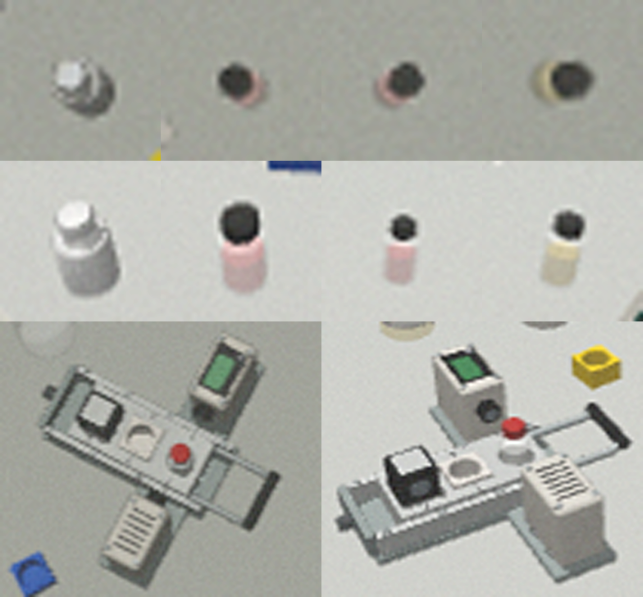

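The two pink vials with dark caps, at (231,322) and (504,319), match each other and measure 22 mm. The grey item at (210,248) is a metal weight. The yellow vial at (542,354) is wider (7.6 px against 6.8), with a cap of about 19 mm, so it is the sample. The holder is in the nearer pocket, which means a 45 mm pull. Next I'll plan the approach.

```bash
python3 - <<'E'
from h import *
s=ctrl.get_state(); r=R.from_quat(s["tcp_rot"]); print(r.as_matrix().round(3), ctrl.finger_overhang)
c=ctrl.calibration("wrist"); T=np.array(c["camera_from_world"]); cp=-T[:3,:3].T@T[:3,3]
print("cam in tool",r.inv().apply(cp-s["eef_pos"]).round(3), (r.inv().as_matrix()@T[:3,:3].T).round(3), c["fx"],c["k1"])
u=np.array([.077,.16]);u/=np.linalg.norm(u);print("u",u,np.degrees(np.arctan2(u[1],u[0])))
# tool y -> +-perp: yaw needed
for d in((-u[1],u[0]),(u[1],-u[0])):
    X=np.array([0,0,-1.]);Y=np.array([*d,0]);M=np.stack([X,Y,np.cross(X,Y)],1)
    print("rot",( (R.from_matrix(M)*r.inv()).as_rotvec()/np.pi).round(4))
E
```

```text
[[-0.     0.368 -0.93 ]
 [ 0.002 -0.93  -0.368]
 [-1.    -0.002 -0.   ]] 0.025
cam in tool [-0.119  0.    -0.068] [[-0.    -0.268  0.963]
 [ 1.    -0.001 -0.   ]
 [ 0.001  0.963  0.268]] 274.6696436597241 -0.00417808708040749
u [0.43364628 0.90108318] 64.30081407839538
rot [-5.000e-04  7.000e-04 -7.627e-01]
rot [-0.0006 -0.0004  0.2373]
```

Emit:
play_rows(
  targets=[
    {"delta_pos": [0.145, 0.3, -0.095], "delta_rot": [0, 0, 0.2373], "claw": 50},
    {"delta_pos": [0.145, 0.3, -0.095], "delta_rot": [0, 0, 0.2373], "claw": 50},
    {"delta_pos": [0.145, 0.3, -0.095], "delta_rot": [0, 0, 0.2373], "claw": 50},
    {"delta_pos": [0.145, 0.3, -0.095], "delta_rot": [0, 0, 0.2373], "claw": 50},
    {"delta_pos": [0.145, 0.3, -0.095], "delta_rot": [0, 0, 0.2373], "claw": 50},
    {"delta_pos": [0.145, 0.3, -0.095], "delta_rot": [0, 0, 0.2373], "claw": 50},
    {"delta_pos": [0.145, 0.3, -0.095], "delta_rot": [0, 0, 0.2373], "claw": 50},
    {"delta_pos": [0.145, 0.3, -0.095], "delta_rot": [0, 0, 0.2373], "claw": 50},
    {"delta_pos": [0.145, 0.3, -0.095], "delta_rot": [0, 0, 0.2373], "claw": 50},
    {"delta_pos": [0.145, 0.3, -0.095], "delta_rot": [0, 0, 0.2373], "claw": 50},
    {"delta_pos": [0.145, 0.3, -0.095], "delta_rot": [0, 0, 0.2373], "claw": 50},
    {"delta_pos": [0.145, 0.3, -0.095], "delta_rot": [0, 0, 0.2373], "claw": 50},
    {"delta_pos": [0.145, 0.3, -0.095], "delta_rot": [0, 0, 0.2373], "claw": 50},
  ],
  newtons=20,
)

```text
time: 1.18
eef_pos: [0.3931, -0.3289, 0.1609]
tcp_rot: [-0.599, -0.376, 0.599, -0.376]
contact_force: [1.0, -0.2, 0.5]
opening: 0.587
```

```bash
python3 - <<'E'
from h import *
s=ctrl.get_state(); print(s["time"],s["eef_pos"],s["opening"],s["dq"].round(3),s["contact_force"])
c=snap("wrist","w1.png",None,1.5)
np.save("w1.npy",np.array(c["camera_from_world"]))
for p in [(.393,-.327,0),(.393,-.327,.042),(.393,-.327,.051),[*s["eef_pos"][:2],.042]]: print(p,proj(c,p)*1.5)
E
```

```text
1.1833 [ 0.39314018 -0.32887048  0.16088199] 0.5872630633165214 [-0.005  0.001 -0.     0.002 -0.001  0.003] [ 0.97781954 -0.18333534  0.49745975]
(0.393, -0.327, 0) [377.73888797 270.67477565]
(0.393, -0.327, 0.042) [377.45944558 286.83411594]
(0.393, -0.327, 0.051) [377.38722679 291.01054321]
[np.float64(0.39314017799771983), np.float64(-0.32887047937957437), 0.042] [379.03078169 289.43588273]
```

View pics/w1.png

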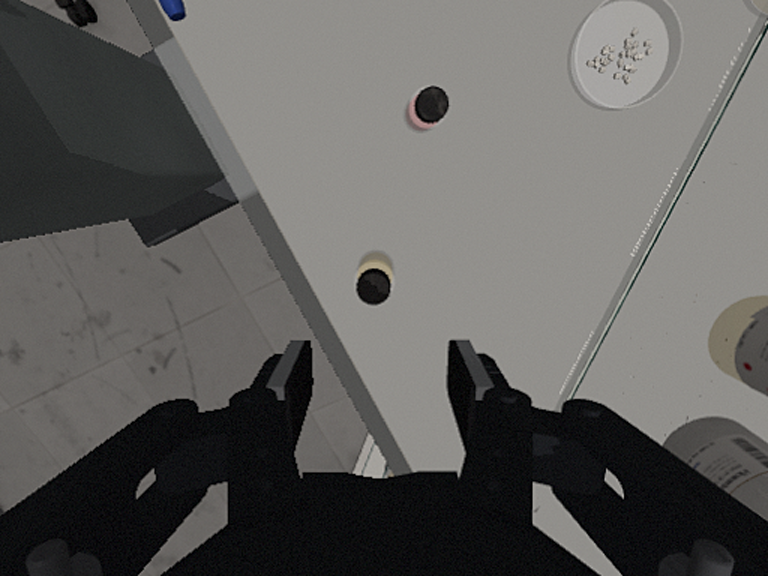

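View 4: the sample cap is at (374,287). Cap and body measure about 19.6 and 24 mm, which confirms the sample. The pink vial is at (432,104), well clear.

```bash
python3 - <<'E'
from h import *
s=ctrl.get_state(); c=ctrl.calibration("wrist")
p=at_z(c,374/1.5,286.5/1.5,.051); print(p, p-s["eef_pos"])
print(R.from_quat(s["tcp_rot"]).as_matrix().round(4))
E
```

```text
[ 0.39234787 -0.32362533  0.051     ] [-0.00072228  0.00518422 -0.10980563]
[[-1.000e-03  9.003e-01 -4.354e-01]
 [-1.000e-04 -4.354e-01 -9.003e-01]
 [-1.000e+00 -8.000e-04  5.000e-04]]
```

Emit:
play_rows(
  targets=[
    {"delta_pos": [-0.001, 0.005, -0.04], "delta_rot": [0, 0, 0], "claw": 50},
    {"delta_pos": [-0.001, 0.005, -0.075], "delta_rot": [0, 0, 0], "claw": 50},
    {"delta_pos": [-0.001, 0.005, -0.1], "delta_rot": [0, 0, 0], "claw": 50},
    {"delta_pos": [-0.001, 0.005, -0.11], "delta_rot": [0, 0, 0], "claw": 45},
    {"delta_pos": [-0.001, 0.005, -0.11], "delta_rot": [0, 0, 0], "claw": 35},
    {"delta_pos": [-0.001, 0.005, -0.11], "delta_rot": [0, 0, 0], "claw": 30},
    {"delta_pos": [-0.001, 0.005, -0.11], "delta_rot": [0, 0, 0], "claw": 15},
    {"delta_pos": [-0.001, 0.005, -0.11], "delta_rot": [0, 0, 0], "claw": 15},
    {"delta_pos": [-0.001, 0.005, -0.11], "delta_rot": [0, 0, 0], "claw": 15},
    {"delta_pos": [-0.001, 0.005, -0.11], "delta_rot": [0, 0, 0], "claw": 15},
    {"delta_pos": [-0.001, 0.005, -0.11], "delta_rot": [0, 0, 0], "claw": 15},
    {"delta_pos": [-0.001, 0.005, -0.11], "delta_rot": [0, 0, 0], "claw": 15},
  ],
  newtons=25,
)

```text
time: 2.23
eef_pos: [0.3929, -0.3247, 0.0523]
tcp_rot: [-0.599, -0.375, 0.599, -0.377]
contact_force: [0.2, 0.6, 5.8]
opening: 0.271
```

```bash
python3 - <<'E'
from h import *
s=ctrl.get_state(); print(s["time"],s["eef_pos"],s["opening"],s["opening"]*85.4,s["contact_force"])
# photometer points from raw top, refined
c=snap("top","top2.png",(170,120,280,220),7)
E
```

```text
2.2333 [ 0.39292218 -0.32474029  0.05228158] 0.2707514142273391 23.122170775014762 [0.16192255 0.58736189 5.8132848 ]
```

View pics/top2.png

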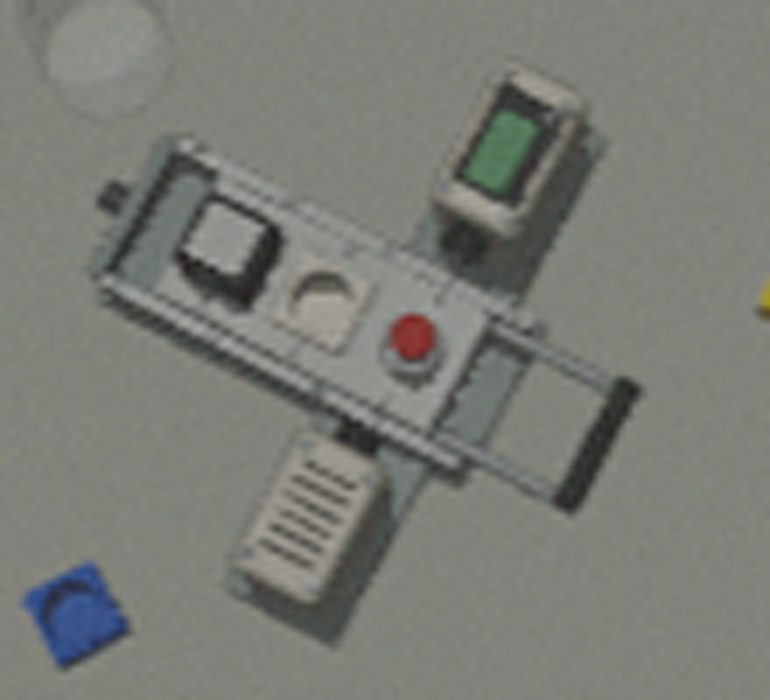

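View 5 (7x crop): holder centre at (326,303), red cap at (413,337), standard top at (228,236), handle bar ends at (628,385) and (570,503), lamp top at (312,517), and detector top at (510,150). Next I'll fit the instrument pose.

```bash
python3 - <<'E'
from h import *
from scipy.optimize import least_squares
c=ctrl.calibration("top")
P=[((326,303),(.045,0,.039)),((413,337),(0,0,.071)),((228,236),(.09,0,.068)),((628,387),(-.09,-.030,.038)),((571,501),(-.09,.030,.038)),((312,517),(0,.089,.075)),((510,150),(0,-.089,.075))]
uv=np.array([(a/7+170,b/7+120) for (a,b),_ in P])
def W(q,p): cc,s=np.cos(q[2]),np.sin(q[2]); return [q[0]+cc*p[0]-s*p[1],q[1]+s*p[0]+cc*p[1],p[2]]
f=lambda q:np.concatenate([proj(c,W(q,p))-w for (_,p),w in zip(P,uv)])
r=least_squares(f,[.58,.075,1.12],loss="soft_l1"); q=r.x; print(q,np.degrees(q[2])); print(f(q).reshape(-1,2).round(2))
np.save("q.npy",q)
print("holder",W(q,(.045,0,.039)),"bar",W(q,(-.09,0,.032)),"bar out45",W(q,(-.135,0,.032)))
s=ctrl.get_state();h=np.array(W(q,(.045,0,.039)));print("delta",(h-s["eef_pos"]).round(4))
d=np.array([np.sin(q[2]),-np.cos(q[2]),0]); X=np.array([0,0,-1.]);M=np.stack([X,d,np.cross(X,d)],1)
print(((R.from_matrix(M)*R.from_quat(s["tcp_rot"]).inv()).as_rotvec()/np.pi).round(4))
E
```

```text
[0.58179461 0.07454188 1.11268211] 63.75198864990888
[[-0.06 -0.16]
 [-0.08 -0.46]
 [-0.08  0.51]
 [ 0.71 -0.45]
 [-0.38  0.6 ]
 [-0.08 -0.1 ]
 [ 0.09  0.11]]
holder [np.float64(0.6016962031202941), np.float64(0.1149018412406905), 0.039] bar [np.float64(0.5419914324048296), np.float64(-0.006178051201505733), 0.032] bar out45 [np.float64(0.5220898421663415), np.float64(-0.04653801534890449), 0.032]
delta [ 0.2088  0.4397 -0.0133]
[ 0.0008  0.0003 -0.0025]
```

Emit:
play_rows(
  targets=[
    {"delta_pos": [0, 0, 0.03], "delta_rot": [0, 0, 0], "claw": 15},
    {"delta_pos": [0, 0, 0.07], "delta_rot": [0, 0, 0], "claw": 15},
    {"delta_pos": [0.01, 0.02, 0.105], "delta_rot": [0, 0, 0], "claw": 15},
    {"delta_pos": [0.209, 0.44, 0.123], "delta_rot": [0, 0, -0.0025], "claw": 15},
    {"delta_pos": [0.209, 0.44, 0.123], "delta_rot": [0, 0, -0.0025], "claw": 15},
    {"delta_pos": [0.209, 0.44, 0.123], "delta_rot": [0, 0, -0.0025], "claw": 15},
    {"delta_pos": [0.209, 0.44, 0.123], "delta_rot": [0, 0, -0.0025], "claw": 15},
    {"delta_pos": [0.209, 0.44, 0.123], "delta_rot": [0, 0, -0.0025], "claw": 15},
    {"delta_pos": [0.209, 0.44, 0.123], "delta_rot": [0, 0, -0.0025], "claw": 15},
    {"delta_pos": [0.209, 0.44, 0.123], "delta_rot": [0, 0, -0.0025], "claw": 15},
    {"delta_pos": [0.209, 0.44, 0.123], "delta_rot": [0, 0, -0.0025], "claw": 15},
    {"delta_pos": [0.209, 0.44, 0.123], "delta_rot": [0, 0, -0.0025], "claw": 15},
    {"delta_pos": [0.209, 0.44, 0.123], "delta_rot": [0, 0, -0.0025], "claw": 15},
    {"delta_pos": [0.209, 0.44, 0.123], "delta_rot": [0, 0, -0.0025], "claw": 15},
    {"delta_pos": [0.209, 0.44, 0.123], "delta_rot": [0, 0, -0.0025], "claw": 15},
    {"delta_pos": [0.209, 0.44, 0.123], "delta_rot": [0, 0, -0.0025], "claw": 15},
    {"delta_pos": [0.209, 0.44, 0.123], "delta_rot": [0, 0, -0.0025], "claw": 15},
    {"delta_pos": [0.209, 0.44, 0.123], "delta_rot": [0, 0, -0.0025], "claw": 15},
  ],
)

```text
time: 3.78
eef_pos: [0.6011, 0.1142, 0.1746]
tcp_rot: [-0.6, -0.372, 0.601, -0.374]
contact_force: [-0.7, 0.2, -0.1]
opening: 0.277
```

```bash
python3 - <<'E'
from h import *
s=ctrl.get_state(); print(s["time"],s["eef_pos"],s["opening"]*85.4,s["contact_force"],s["dq"].round(3))
c=snap("wrist","w2.png",(120,90,380,285),3)
import pickle; pickle.dump((c,s),open("w2.pkl","wb"))
e=s["eef_pos"]
for n,p in dict(hole=(.6017,.1149,.039),vbot=(e[0],e[1],e[2]-.0523)).items(): print(n,(proj(c,p)-[120,90])*3)
E
```

```text
3.7833 [0.60108797 0.11415874 0.17458962] 23.668682843605055 [-0.67864494  0.240736   -0.13343089] [-0.013 -0.01   0.003  0.003 -0.003  0.002]
hole [398.33960596 290.72029994]
vbot [397.53933164 390.49754878]
```

View pics/w2.png

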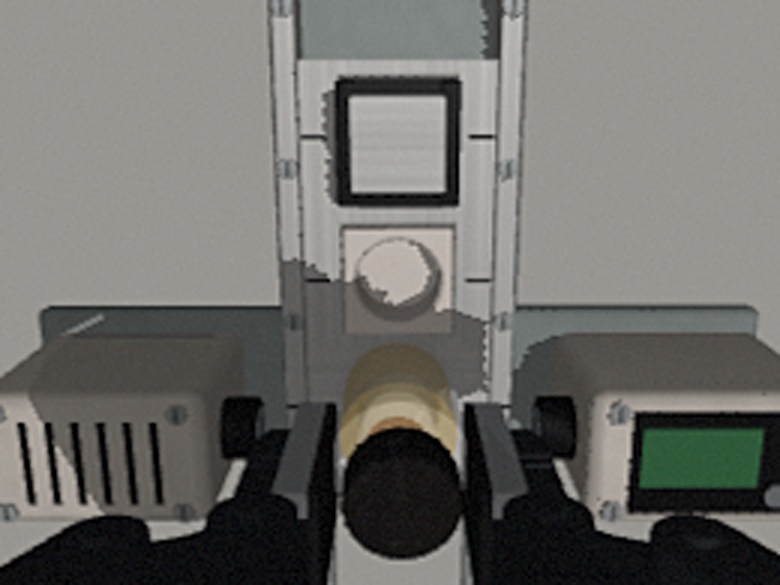

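View 6: the vial is held. Its cap is at (403,493) and its bottom rim at about (397,395). The hole and holder centre is at (398,279), 3.6 mm farther along +u than the top view gave. The slide marks sit level with it at y≈280. Next I'll overlay models to get the relative offset.

```bash
cat > ov.py <<'E'
import pickle,sys
from h import *
def circ(c,p,r): return np.array([proj(c,np.array(p)+[r*np.cos(t),r*np.sin(t),0]) for t in np.linspace(0,2*np.pi,60)])
def draw(im,c,p,r,col,o,k):
    cv2.polylines(im,[((circ(c,p,r)+.5-o)*k*8).astype(np.int32)],True,col,1,cv2.LINE_AA,3)
E
python3 - <<'E'
from ov import *
c,s=pickle.load(open("w2.pkl","rb")); im=cv2.imread("pics/raw_w2.png"); o=np.array([222,160]);k=6
e=s["eef_pos"]; h=at_z(c,398/3+120,279.5/3+90,.039); print("hole",h,"h-e",h-e)
a=cv2.resize(im[o[1]:o[1]+125,o[0]:o[0]+62],None,fx=k,fy=k,interpolation=cv2.INTER_CUBIC); b=a.copy()
b0=e-[0,0,.0523]
draw(b,c,b0,.0125,(0,255,0),o,k);draw(b,c,b0+[0,0,.042],.0125,(0,255,255),o,k);draw(b,c,b0+[0,0,.051],.010,(0,0,255),o,k);draw(b,c,h,.0135,(255,0,0),o,k)
out=np.hstack([a,b]); cv2.imwrite("pics/ov1.png",cv2.convertScaleAbs(cv2.resize(out,None,fx=.8,fy=.8,interpolation=cv2.INTER_AREA),alpha=1.5))
for z,r in((0,.0125),(.051,.01)):
    q=circ(c,b0+[0,0,z],r); print((q.min(0)-o)*4.8,(q.max(0)-o)*4.8)
E
```

```text
hole [0.6032429  0.11825595 0.039     ] h-e [ 0.00215493  0.00409722 -0.13558962]
[ 56.51351086 203.30062918] [236.38993377 371.26067456]
[ 47.9656919  385.52377538] [244.49628344 561.43990249]
```

View pics/ov1.png

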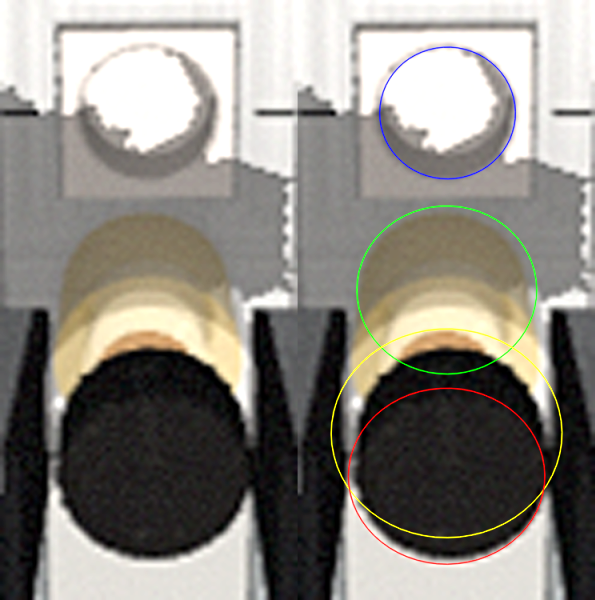

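View 7: the visible yellow is the liquid inside the glass wall, so the widths agree with a 25 mm vial. The cap and liquid line up with the tool axis to about 0.5 mm, and the hole fit is good. Now I'll move over the hole and down to 3 mm above it.

Emit:
play_rows(
  targets=[
    {"delta_pos": [0.002, 0.004, -0.02], "delta_rot": [0, 0, 0], "claw": 15},
    {"delta_pos": [0.002, 0.004, -0.045], "delta_rot": [0, 0, 0], "claw": 15},
    {"delta_pos": [0.002, 0.004, -0.065], "delta_rot": [0, 0, 0], "claw": 15},
    {"delta_pos": [0.002, 0.004, -0.075], "delta_rot": [0, 0, 0], "claw": 15},
    {"delta_pos": [0.002, 0.004, -0.075], "delta_rot": [0, 0, 0], "claw": 15},
    {"delta_pos": [0.002, 0.004, -0.075], "delta_rot": [0, 0, 0], "claw": 15},
    {"delta_pos": [0.002, 0.004, -0.075], "delta_rot": [0, 0, 0], "claw": 15},
  ],
)

```text
time: 4.42
eef_pos: [0.6042, 0.1173, 0.1014]
tcp_rot: [0.601, 0.371, -0.601, 0.374]
contact_force: [-0.0, -0.3, -0.1]
opening: 0.271
```

```bash
python3 - <<'E'
from ov import *
s=ctrl.get_state(); e=s["eef_pos"]; print(s["time"],e,s["contact_force"],s["dq"].round(3), "want .6032 .1183; diff", np.array([.60324,.11826])-e[:2])
c=snap("wrist","w3.png"); im=cv2.imread("pics/raw_w3.png"); b0=e-[0,0,.0523];h=np.array([.60324,.11826,.039])
p=proj(c,h); o=(p-[38,30]).astype(int);k=6
a=cv2.resize(im[o[1]:o[1]+95,o[0]:o[0]+65],None,fx=k,fy=k,interpolation=cv2.INTER_CUBIC); b=a.copy()
draw(b,c,b0,.0125,(0,255,0),o,k);draw(b,c,h,.0135,(255,0,0),o,k)
cv2.imwrite("pics/ov2.png",cv2.convertScaleAbs(np.hstack([a,b]),alpha=1.5)); print(o)
E
```

```text
4.4167 [0.60417634 0.11731904 0.10136216] [-0.03215383 -0.31586915 -0.10700832] [ 0.006 -0.009 -0.012  0.001 -0.001  0.001] want .6032 .1183; diff [-0.00093634  0.00094096]
[212 184]
```

View pics/ov2.png

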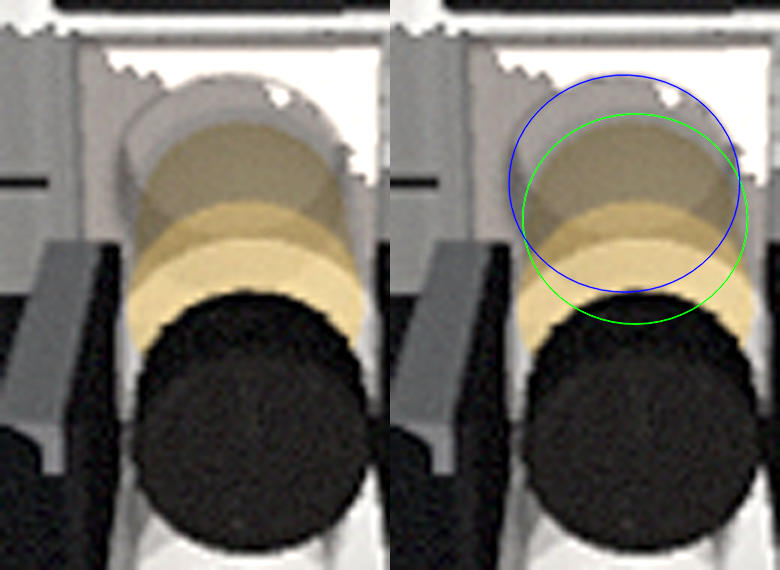

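View 8: the hole edge matches the overlay (left 122, top 73), and the vial is 1.3 mm off to the right. I'll correct that.

Emit:
play_rows(
  targets=[
    {"delta_pos": [-0.001, 0.001, -0.003], "delta_rot": [0, 0, 0], "claw": 15},
    {"delta_pos": [-0.001, 0.001, -0.006], "delta_rot": [0, 0, 0], "claw": 15},
    {"delta_pos": [-0.001, 0.001, -0.006], "delta_rot": [0, 0, 0], "claw": 15},
    {"delta_pos": [-0.001, 0.001, -0.006], "delta_rot": [0, 0, 0], "claw": 15},
    {"delta_pos": [-0.001, 0.001, -0.006], "delta_rot": [0, 0, 0], "claw": 15},
  ],
)

```text
time: 4.88
eef_pos: [0.6034, 0.1186, 0.0957]
tcp_rot: [0.601, 0.371, -0.601, 0.374]
contact_force: [-0.2, 0.3, -0.3]
opening: 0.272
```

```bash
python3 - <<'E'
from h import *
s=ctrl.get_state(); e=s["eef_pos"]; print(s["time"],e,s["contact_force"],s["dq"].round(3),np.array([.60324,.11826])-e[:2])
E
```

```text
4.8833 [0.60336068 0.11858481 0.09574829] [-0.1611772   0.26827505 -0.27984753] [-0.001  0.002 -0.001 -0.     0.    -0.   ] [-0.00012068 -0.00032481]
```

Emit:
play_rows(
  targets=[
    {"delta_pos": [0, 0, -0.003], "delta_rot": [0, 0, 0], "claw": 15},
    {"delta_pos": [0, 0, -0.006], "delta_rot": [0, 0, 0], "claw": 15},
    {"delta_pos": [0, 0, -0.009], "delta_rot": [0, 0, 0], "claw": 15},
    {"delta_pos": [0, 0, -0.011], "delta_rot": [0, 0, 0], "claw": 15},
    {"delta_pos": [0, 0, -0.011], "delta_rot": [0, 0, 0], "claw": 15},
  ],
)

```text
time: 5.3
eef_pos: [0.6042, 0.118, 0.0887]
tcp_rot: [-0.6, -0.371, 0.601, -0.375]
contact_force: [-7.0, -2.7, 16.9]
opening: 0.275
```

Emit:
play_rows(
  targets=[
    {"delta_pos": [-0.001, 0.0005, 0.004], "delta_rot": [0, 0, 0], "claw": 15},
    {"delta_pos": [-0.001, 0.0005, 0.006], "delta_rot": [0, 0, 0], "claw": 15},
    {"delta_pos": [-0.001, 0.0005, 0.006], "delta_rot": [0, 0, 0], "claw": 15},
    {"delta_pos": [-0.001, 0.0005, 0.006], "delta_rot": [0, 0, 0], "claw": 15},
    {"delta_pos": [-0.001, 0.0005, 0.006], "delta_rot": [0, 0, 0], "claw": 15},
  ],
)

```text
time: 5.72
eef_pos: [0.6027, 0.1186, 0.0937]
tcp_rot: [-0.6, -0.372, 0.601, -0.374]
contact_force: [0.6, -0.4, 0.1]
opening: 0.272
```

```bash
python3 - <<'E'
from ov import *
s=ctrl.get_state(); e=s["eef_pos"]; print(s["time"],e,s["contact_force"].round(2),s["opening"]*85.4, np.array([.60324,.11826])-e[:2])
c=snap("wrist","w4.png"); im=cv2.imread("pics/raw_w4.png"); b0=e-[0,0,.0523];h=np.array([.60324,.11826,.039])
p=proj(c,h); o=(p-[38,30]).astype(int);k=6
a=cv2.resize(im[o[1]:o[1]+95,o[0]:o[0]+65],None,fx=k,fy=k,interpolation=cv2.INTER_CUBIC); b=a.copy()
draw(b,c,b0,.0125,(0,255,0),o,k);draw(b,c,h,.0135,(255,0,0),o,k);draw(b,c,b0+[0,0,.051],.01,(0,0,255),o,k)
cv2.imwrite("pics/ov3.png",cv2.convertScaleAbs(np.hstack([a,b]),alpha=1.5)); print(o, proj(c,b0),proj(c,b0+[0,0,.051]))
E
```

```text
5.7167 [0.6026673  0.1185605  0.09371288] [ 0.59 -0.44  0.11] 23.261169102768857 [ 0.0005727 -0.0003005]
[215 188] [252.38096558 220.16720914] [252.48555739 259.05483527]
```

View pics/ov3.png

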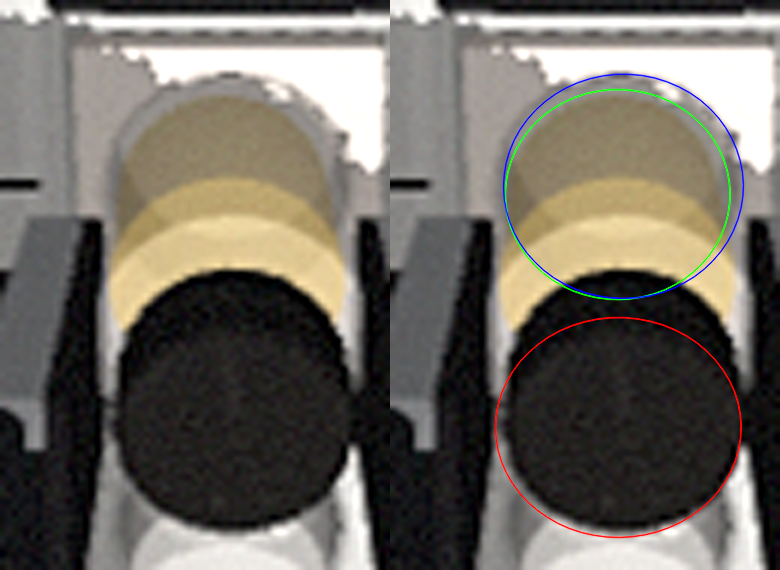

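View 9: vial and hole are coaxial to about 0.7 mm, with a slight tilt of under 1°. I'll retry with a small correction and gentle steps.

Emit:
play_rows(
  targets=[
    {"delta_pos": [0.0005, -0.0003, -0.001], "delta_rot": [0, 0, 0], "claw": 15},
    {"delta_pos": [0.0005, -0.0003, -0.002], "delta_rot": [0, 0, 0], "claw": 15},
    {"delta_pos": [0.0005, -0.0003, -0.003], "delta_rot": [0, 0, 0], "claw": 15},
    {"delta_pos": [0.0005, -0.0003, -0.004], "delta_rot": [0, 0, 0], "claw": 15},
    {"delta_pos": [0.0005, -0.0003, -0.005], "delta_rot": [0, 0, 0], "claw": 15},
    {"delta_pos": [0.0005, -0.0003, -0.005], "delta_rot": [0, 0, 0], "claw": 15},
  ],
)

```text
time: 6.27
eef_pos: [0.6033, 0.1183, 0.0892]
tcp_rot: [-0.6, -0.372, 0.601, -0.374]
contact_force: [-0.6, 0.1, 3.2]
opening: 0.274
```

Emit:
play_rows(
  targets=[
    {"delta_pos": [0, 0, -0.001], "delta_rot": [0, 0, 0], "claw": 15},
    {"delta_pos": [0, 0, -0.002], "delta_rot": [0, 0, 0], "claw": 15},
    {"delta_pos": [0, 0, -0.003], "delta_rot": [0, 0, 0], "claw": 15},
    {"delta_pos": [0, 0, -0.003], "delta_rot": [0, 0, 0], "claw": 15},
  ],
)

```text
time: 6.6
eef_pos: [0.6031, 0.1181, 0.0856]
tcp_rot: [-0.6, -0.372, 0.601, -0.375]
contact_force: [-0.4, -0.8, -0.1]
opening: 0.27
```

Emit:
play_rows(
  targets=[
    {"delta_pos": [0, 0.0001, -0.002], "delta_rot": [0, 0, 0], "claw": 15},
    {"delta_pos": [0, 0.0001, -0.004], "delta_rot": [0, 0, 0], "claw": 15},
    {"delta_pos": [0, 0.0001, -0.006], "delta_rot": [0, 0, 0], "claw": 15},
    {"delta_pos": [0, 0.0001, -0.008], "delta_rot": [0, 0, 0], "claw": 15},
    {"delta_pos": [0, 0.0001, -0.01], "delta_rot": [0, 0, 0], "claw": 15},
    {"delta_pos": [0, 0.0001, -0.01], "delta_rot": [0, 0, 0], "claw": 15},
  ],
)

```text
time: 7.1
eef_pos: [0.6028, 0.1181, 0.0749]
tcp_rot: [-0.6, -0.372, 0.602, -0.374]
contact_force: [0.8, -0.9, -0.6]
opening: 0.272
```

Emit:
play_rows(
  targets=[
    {"delta_pos": [0.0002, 0, -0.001], "delta_rot": [0, 0, 0], "claw": 15},
    {"delta_pos": [0.0002, 0, -0.002], "delta_rot": [0, 0, 0], "claw": 15},
    {"delta_pos": [0.0002, 0, -0.003], "delta_rot": [0, 0, 0], "claw": 15},
    {"delta_pos": [0.0002, 0, -0.003], "delta_rot": [0, 0, 0], "claw": 15},
  ],
)

```text
time: 7.43
eef_pos: [0.6032, 0.1183, 0.0724]
tcp_rot: [-0.6, -0.372, 0.602, -0.374]
contact_force: [-2.0, -0.6, 1.6]
opening: 0.275
```

Seated by height (0.0724 against a nominal 0.0723). I'll press lightly, release, and rise to look.

Emit:
play_rows(
  targets=[
    {"delta_pos": [0, 0, -0.001], "delta_rot": [0, 0, 0], "claw": 15},
    {"delta_pos": [0, 0, -0.001], "delta_rot": [0, 0, 0], "claw": 25},
    {"delta_pos": [0, 0, -0.0005], "delta_rot": [0, 0, 0], "claw": 30},
    {"delta_pos": [0, 0, 0], "delta_rot": [0, 0, 0], "claw": 38},
    {"delta_pos": [0, 0, 0], "delta_rot": [0, 0, 0], "claw": 42},
    {"delta_pos": [0, 0, 0], "delta_rot": [0, 0, 0], "claw": 42},
    {"delta_pos": [0, 0, 0], "delta_rot": [0, 0, 0], "claw": 42},
    {"delta_pos": [0, 0, 0.02], "delta_rot": [0, 0, 0], "claw": 42},
    {"delta_pos": [0, 0, 0.05], "delta_rot": [0, 0, 0], "claw": 42},
    {"delta_pos": [0, 0, 0.09], "delta_rot": [0, 0, 0], "claw": 42},
    {"delta_pos": [0, 0, 0.11], "delta_rot": [0, 0, 0], "claw": 42},
    {"delta_pos": [0, 0, 0.11], "delta_rot": [0, 0, 0], "claw": 42},
    {"delta_pos": [0, 0, 0.11], "delta_rot": [0, 0, 0], "claw": 42},
  ],
)

```text
time: 8.52
eef_pos: [0.6041, 0.1184, 0.1844]
tcp_rot: [0.601, 0.371, -0.6, 0.375]
contact_force: [-0.4, 0.6, -0.8]
opening: 0.491
```

```bash
python3 - <<'E'
from ov import *
s=ctrl.get_state(); e=s["eef_pos"]; print(s["time"],e,s["contact_force"].round(2),s["opening"]*85.4)
c=snap("wrist","w5.png"); im=cv2.imread("pics/raw_w5.png"); o=np.array([166,80]);k=4
a=cv2.resize(im[o[1]:o[1]+145,o[0]:o[0]+180],None,fx=k,fy=k,interpolation=cv2.INTER_CUBIC)
h=np.array([.60324,.11826,.039]); q=np.load("q.npy"); u=np.array([np.cos(q[2]),np.sin(q[2]),0])
draw(a,c,h+[0,0,.032],.01,(0,0,255),o,k); draw(a,c,h-u*.045+[0,0,.032],.01,(0,255,0),o,k)
cv2.imwrite("pics/ov4.png",cv2.convertScaleAbs(a,alpha=1.4))
# handle move: jaws along u
for sg in(1,-1):
    X=np.array([0,0,-1.]);M=np.stack([X,sg*u,np.cross(X,sg*u)],1); print(((R.from_matrix(M)*R.from_quat(s["tcp_rot"]).inv()).as_rotvec()/np.pi).round(4))
b=h-u*.135; print("bar",b,"delta",b-e, "qpos",s["qpos"].round(2))
E
```

```text
8.5167 [0.60413836 0.11835437 0.18436678] [-0.41  0.57 -0.84] 41.92752012972661
[1.000e-04 1.900e-03 5.004e-01]
[ 1.900e-03 -1.000e-04 -4.996e-01]
bar [ 0.54353523 -0.00281989  0.039     ] delta [-0.06060313 -0.12117426 -0.14536678] qpos [ 0.03  0.22  1.79 -0.    1.13  0.49]
```

View pics/ov4.png

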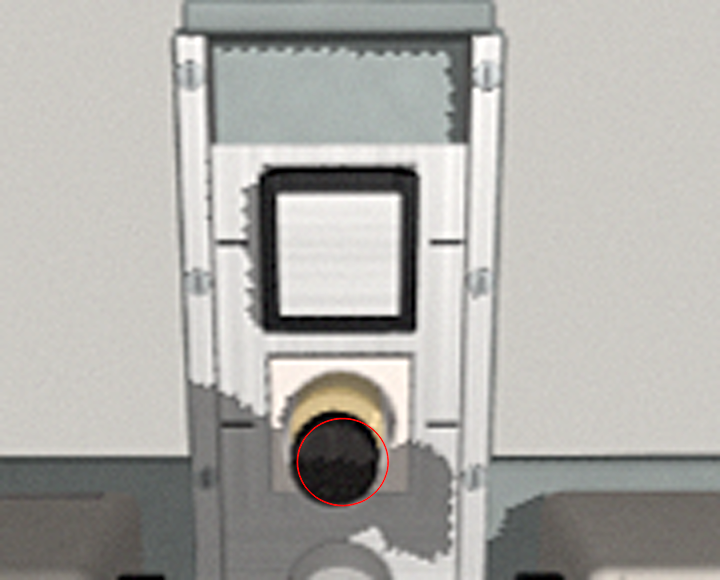

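View 10: the vial stands in the white holder, with its cap at (335,458) near the predicted seated height. The standard is untouched. Next I'll go over the handle with the jaws along the pull direction.

Emit:
play_rows(
  targets=[
    {"delta_pos": [-0.01, -0.021, -0.01], "delta_rot": [0, 0, 0.05], "claw": 46},
    {"delta_pos": [-0.03, -0.06, -0.02], "delta_rot": [0, 0, 0.12], "claw": 46},
    {"delta_pos": [-0.0606, -0.1212, -0.065], "delta_rot": [0, 0, 0.5004], "claw": 46},
    {"delta_pos": [-0.0606, -0.1212, -0.065], "delta_rot": [0, 0, 0.5004], "claw": 46},
    {"delta_pos": [-0.0606, -0.1212, -0.065], "delta_rot": [0, 0, 0.5004], "claw": 46},
    {"delta_pos": [-0.0606, -0.1212, -0.065], "delta_rot": [0, 0, 0.5004], "claw": 46},
    {"delta_pos": [-0.0606, -0.1212, -0.065], "delta_rot": [0, 0, 0.5004], "claw": 46},
    {"delta_pos": [-0.0606, -0.1212, -0.065], "delta_rot": [0, 0, 0.5004], "claw": 46},
    {"delta_pos": [-0.0606, -0.1212, -0.065], "delta_rot": [0, 0, 0.5004], "claw": 46},
    {"delta_pos": [-0.0606, -0.1212, -0.065], "delta_rot": [0, 0, 0.5004], "claw": 46},
    {"delta_pos": [-0.0606, -0.1212, -0.065], "delta_rot": [0, 0, 0.5004], "claw": 46},
    {"delta_pos": [-0.0606, -0.1212, -0.065], "delta_rot": [0, 0, 0.5004], "claw": 46},
    {"delta_pos": [-0.0606, -0.1212, -0.065], "delta_rot": [0, 0, 0.5004], "claw": 46},
    {"delta_pos": [-0.0606, -0.1212, -0.065], "delta_rot": [0, 0, 0.5004], "claw": 46},
    {"delta_pos": [-0.0606, -0.1212, -0.065], "delta_rot": [0, 0, 0.5004], "claw": 46},
    {"delta_pos": [-0.0606, -0.1212, -0.065], "delta_rot": [0, 0, 0.5004], "claw": 46},
    {"delta_pos": [-0.0606, -0.1212, -0.065], "delta_rot": [0, 0, 0.5004], "claw": 46},
    {"delta_pos": [-0.0606, -0.1212, -0.065], "delta_rot": [0, 0, 0.5004], "claw": 46},
  ],
)

```text
time: 10.07
eef_pos: [0.5421, -0.0029, 0.1168]
tcp_rot: [0.161, 0.687, -0.161, 0.69]
contact_force: [0.6, 0.3, -0.1]
opening: 0.542
```

```bash
python3 - <<'E'
from ov import *
s=ctrl.get_state(); e=s["eef_pos"]; print(s["time"],e,s["contact_force"].round(2),s["opening"]*85.4,R.from_quat(s["tcp_rot"]).as_matrix().round(4).tolist())
c=snap("wrist","w6.png",None,1.5); b=np.array([.54354,-.00282,.038]); im=cv2.imread("pics/w6.png")
q=np.load("q.npy"); u=np.array([np.cos(q[2]),np.sin(q[2]),0]); v=np.array([-u[1],u[0],0])
print("d",b-e)
for t in(-.032,0,.032):
  p=proj(c,b+v*t)*1.5; print(p); cv2.circle(im,tuple(p.astype(int)),3,(0,0,255),1)
L=b+u*.09
for t in(-.034,.034):
  p=proj(c,[*(L+v*t)[:2],.032])*1.5; print("mark",p); cv2.circle(im,tuple(p.astype(int)),3,(0,255,0),1)
cv2.imwrite("pics/w6o.png",cv2.convertScaleAbs(im,alpha=1.4))
E
```

```text
10.0667 [ 0.5421202  -0.00285339  0.11678981] [ 0.55  0.31 -0.09] 46.281023820129015 [[0.0037, 0.4428, 0.8966], [-0.0004, 0.8966, -0.4428], [-1.0, 0.0013, 0.0035]]
d [ 1.41980255e-03  3.33921763e-05 -7.87898094e-02]
[380.61689851 369.67394112]
[380.56057372 312.45243809]
[380.49912152 250.24778227]
mark [545.82091012 367.43988541]
mark [560.54793701 243.7274266 ]
```

View pics/w6o.png

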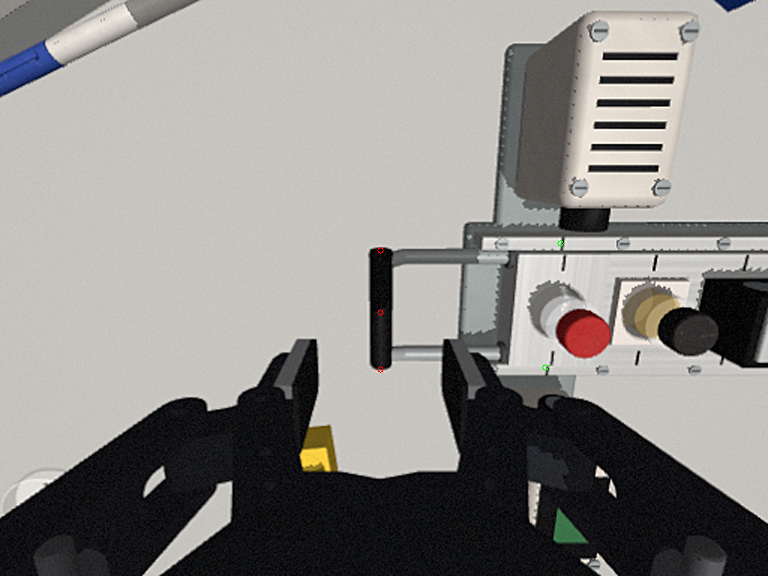

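View 11: the bar ends at (380,248) and (380,369) match the prediction, as do the rail marks near (546,367) and (561,243). The yellow and red-capped vials stand upright. Now I'll descend and grip.

Emit:
play_rows(
  targets=[
    {"delta_pos": [0.0014, 0, -0.03], "delta_rot": [0, 0, 0], "claw": 46},
    {"delta_pos": [0.0014, 0, -0.055], "delta_rot": [0, 0, 0], "claw": 46},
    {"delta_pos": [0.0014, 0, -0.07], "delta_rot": [0, 0, 0], "claw": 46},
    {"delta_pos": [0.0014, 0, -0.078], "delta_rot": [0, 0, 0], "claw": 46},
    {"delta_pos": [0.0014, 0, -0.078], "delta_rot": [0, 0, 0], "claw": 46},
    {"delta_pos": [0.0014, 0, -0.078], "delta_rot": [0, 0, 0], "claw": 46},
  ],
)

```text
time: 10.62
eef_pos: [0.5439, -0.0029, 0.0392]
tcp_rot: [0.161, 0.687, -0.161, 0.69]
contact_force: [-0.1, 0.7, 0.9]
opening: 0.54
```

Emit:
play_rows(
  targets=[
    {"delta_pos": [0, 0, 0], "delta_rot": [0, 0, 0], "claw": 30},
    {"delta_pos": [0, 0, 0], "delta_rot": [0, 0, 0], "claw": 20},
    {"delta_pos": [0, 0, 0], "delta_rot": [0, 0, 0], "claw": 14},
    {"delta_pos": [0, 0, 0], "delta_rot": [0, 0, 0], "claw": 4},
    {"delta_pos": [0, 0, 0], "delta_rot": [0, 0, 0], "claw": 4},
    {"delta_pos": [0, 0, 0], "delta_rot": [0, 0, 0], "claw": 4},
    {"delta_pos": [0, 0, 0], "delta_rot": [0, 0, 0], "claw": 4},
    {"delta_pos": [0, 0, 0], "delta_rot": [0, 0, 0], "claw": 4},
  ],
  newtons=50,
)

```text
time: 11.28
eef_pos: [0.5447, -0.0034, 0.0406]
tcp_rot: [0.161, 0.687, -0.161, 0.691]
contact_force: [-0.5, -1.2, 5.5]
opening: 0.117
```

```bash
python3 - <<'E'
from h import *
s=ctrl.get_state(); e=s["eef_pos"]; print(s["time"],e,s["contact_force"].round(2),s["opening"]*85.4)
q=np.load("q.npy"); u=np.array([np.cos(q[2]),np.sin(q[2]),0]);v=np.array([-u[1],u[0],0]);b=np.array([.54354,-.00282,.038])
print("e-b in u,v",(e-b)@u,(e-b)@v,"Fu,Fv",s["contact_force"]@u,s["contact_force"]@v,"target delta by abs",b-u*.045-e,"-.045u",-.045*u)
E
```

```text
11.2833 [ 0.54466828 -0.00339591  0.04058542] [-0.55 -1.18  5.48] 10.002441756422945
e-b in u,v -1.7532490918409654e-05 -0.0012666410348650833 Fu,Fv -1.297952292258215 -0.030855807901402278 target delta by abs [-0.02102987 -0.03978406 -0.00258542] -.045u [-0.01990159 -0.04035996 -0.        ]
```

Emit:
play_rows(
  targets=[
    {"delta_pos": [-0.001, -0.002, 0], "delta_rot": [0, 0, 0], "claw": 4},
    {"delta_pos": [-0.003, -0.006, 0], "delta_rot": [0, 0, 0], "claw": 4},
    {"delta_pos": [-0.005, -0.0101, 0], "delta_rot": [0, 0, 0], "claw": 4},
    {"delta_pos": [-0.007, -0.0142, 0], "delta_rot": [0, 0, 0], "claw": 4},
    {"delta_pos": [-0.009, -0.0182, 0], "delta_rot": [0, 0, 0], "claw": 4},
    {"delta_pos": [-0.011, -0.0223, 0], "delta_rot": [0, 0, 0], "claw": 4},
    {"delta_pos": [-0.013, -0.0264, 0], "delta_rot": [0, 0, 0], "claw": 4},
    {"delta_pos": [-0.015, -0.0304, 0], "delta_rot": [0, 0, 0], "claw": 4},
    {"delta_pos": [-0.017, -0.0345, 0], "delta_rot": [0, 0, 0], "claw": 4},
    {"delta_pos": [-0.0185, -0.0375, 0], "delta_rot": [0, 0, 0], "claw": 4},
    {"delta_pos": [-0.0195, -0.0395, 0], "delta_rot": [0, 0, 0], "claw": 4},
    {"delta_pos": [-0.0199, -0.0404, 0], "delta_rot": [0, 0, 0], "claw": 4},
    {"delta_pos": [-0.0199, -0.0404, 0], "delta_rot": [0, 0, 0], "claw": 4},
    {"delta_pos": [-0.0199, -0.0404, 0], "delta_rot": [0, 0, 0], "claw": 4},
    {"delta_pos": [-0.0199, -0.0404, 0], "delta_rot": [0, 0, 0], "claw": 4},
  ],
)

```text
time: 12.53
eef_pos: [0.5253, -0.0426, 0.0407]
tcp_rot: [0.162, 0.686, -0.16, 0.691]
contact_force: [2.4, 5.0, -1.6]
opening: 0.12
```

```bash
cat > chk.py <<'E'
from h import *
s=ctrl.get_state(); e=s["eef_pos"]; print(s["time"],e,s["contact_force"].round(2),s["opening"]*85.4)
q=np.load("q.npy"); u=np.array([np.cos(q[2]),np.sin(q[2]),0]);v=np.array([-u[1],u[0],0]);b=np.array([.54354,-.00282,.038])
d=e-np.array([.54467,-.0034,.0406]);print("pulled by tcp",-d@u,"v",d@v,"abs",-(e-b)@u,"Fu",s["contact_force"]@u)
E
python3 chk.py
```

```text
12.5333 [ 0.52533128 -0.04263681  0.04065804] [ 2.44  5.01 -1.61] 10.246930040481079
pulled by tcp 0.0437437272754397 v -8.10653281599737e-06 abs 0.043764171325128595 Fu 5.576276033783372
```

Emit:
play_rows(
  targets=[
    {"delta_pos": [-0.0006, -0.0012, 0], "delta_rot": [0, 0, 0], "claw": 4},
    {"delta_pos": [-0.0011, -0.0022, 0], "delta_rot": [0, 0, 0], "claw": 4},
    {"delta_pos": [-0.0011, -0.0022, 0], "delta_rot": [0, 0, 0], "claw": 4},
    {"delta_pos": [-0.0011, -0.0022, 0], "delta_rot": [0, 0, 0], "claw": 4},
    {"delta_pos": [-0.0011, -0.0022, 0], "delta_rot": [0, 0, 0], "claw": 4},
    {"delta_pos": [-0.0011, -0.0022, 0], "delta_rot": [0, 0, 0], "claw": 4},
  ],
)

```text
time: 13.03
eef_pos: [0.5248, -0.0437, 0.0406]
tcp_rot: [0.163, 0.685, -0.16, 0.692]
contact_force: [2.9, 4.8, -1.1]
opening: 0.121
```

```bash
python3 chk.py
```

```text
13.0333 [ 0.52479732 -0.04365117  0.04063403] [ 2.85  4.84 -1.12] 10.292119017019463
pulled by tcp 0.044889640491497136 v 2.2188858080361992e-05 abs 0.04491008454118603 Fu 5.601739547703813
```

```bash
python3 - <<'E'
from h import *
u=np.array([np.cos(1.11268),np.sin(1.11268),0]); ref=np.array([.60324,.11826,.071])-u*.045
def cen(im):
    m=np.clip(im[...,2].astype(float)-np.maximum(im[...,0],im[...,1])-25,0,None); return m
outs=[]
for n,bef in(("top",["raw_top1.png","raw_top2.png"]),("side",["raw_side1.png"])):
    c=ctrl.calibration(n); aft=np.mean([ctrl.read_camera(n).astype(float) for _ in range(6)],0)
    def f(im,p0):
        m=cen(im); Y,X=np.mgrid[:384,:512]; w=m*((X-p0[0])**2+(Y-p0[1])**2<8**2); return np.array([(X*w).sum(),(Y*w).sum()])/w.sum()
    p0=proj(c,ref);p1=proj(c,ref-u*.045)
    b=np.mean([f(cv2.imread("pics/"+x),p0) for x in bef],0); a=f(aft,p1)
    d=p1-p0; print(n,"pred",p0,p1,"meas",b,a,"pull mm",45*np.dot(a-b,d)/np.dot(d,d))
    p=proj(c,ref).astype(int); k=7; crop=aft[p[1]-42:p[1]+38,p[0]-28:p[0]+28].astype(np.uint8)
    outs.append(cv2.resize(crop,None,fx=k,fy=k,interpolation=cv2.INTER_CUBIC))
cv2.imwrite("pics/fin.png",cv2.convertScaleAbs(np.hstack(outs),alpha=1.4))
c=ctrl.calibration("wrist"); 
for t in(-.034,.034): print(proj(c,ref*[1,1,0]+[0,0,.032]+np.array([-u[1],u[0],0])*t))
E
python3 chk.py
```

```text
top pred [227.80513873 167.14231857] [241.19906047 174.05202127] meas [228.41120513 167.45826575] [241.64279229 174.39564209] pull mm 44.60712269111014
side pred [216.87809641 210.12188384] [232.69958232 204.62888379] meas [217.21217628 210.57746479] [232.94974101 205.2449951 ] pull mm 44.645517012959694
[497.33428812 302.59779648]
[531.37272493 183.28103933]
13.6333 [ 0.52480156 -0.04364252  0.04062677] [ 3.03  5.6  -0.89] 10.43573432120549
pulled by tcp 0.04488000756628784 v 2.2205606997495438e-05 abs 0.044900451615976736 Fu 6.361293146121866
```

View pics/fin.png

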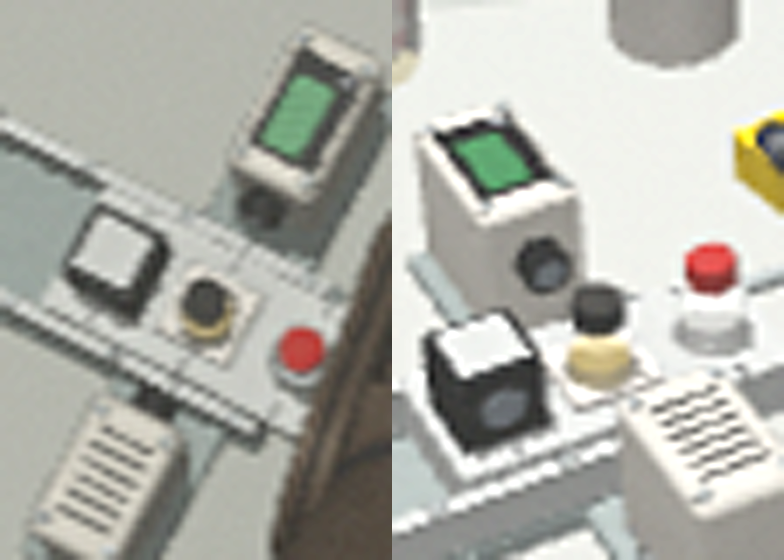

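View 12: the sample stands upright in the holder between the detector tube and lamp, with its mark close to the light path. The reference vial and standard are in place. Both cameras give a 44.6 mm pull, so I'll trim by 0.4 mm and grip more firmly.

Emit:
play_rows(
  targets=[
    {"delta_pos": [-0.0007, -0.0015, 0], "delta_rot": [0, 0, 0], "claw": 4},
    {"delta_pos": [-0.0007, -0.0015, 0], "delta_rot": [0, 0, 0], "claw": 4},
    {"delta_pos": [-0.0007, -0.0015, 0], "delta_rot": [0, 0, 0], "claw": 4},
    {"delta_pos": [-0.0007, -0.0015, 0], "delta_rot": [0, 0, 0], "claw": 4},
    {"delta_pos": [-0.0007, -0.0015, 0], "delta_rot": [0, 0, 0], "claw": 4},
    {"delta_pos": [-0.0007, -0.0015, 0], "delta_rot": [0, 0, 0], "claw": 4},
  ],
  newtons=80,
)

```text
time: 14.13
eef_pos: [0.5247, -0.0439, 0.0407]
tcp_rot: [0.165, 0.685, -0.159, 0.692]
contact_force: [2.4, 5.6, -0.1]
opening: 0.11
```

```bash
cat > pull.py <<'E'
from h import *
u=np.array([np.cos(1.11268),np.sin(1.11268),0]); ref=np.array([.60324,.11826,.071])-u*.045
Y,X=np.mgrid[:384,:512]
def f(im,p0):
    m=np.clip(im[...,2].astype(float)-np.maximum(im[...,0],im[...,1])-25,0,None); w=m*((X-p0[0])**2+(Y-p0[1])**2<64); return np.array([(X*w).sum(),(Y*w).sum()])/w.sum()
for n,b in(("top",(228.411,167.458)),("side",(217.212,210.577))):
    c=ctrl.calibration(n); aft=np.mean([ctrl.read_camera(n).astype(float) for _ in range(5)],0)
    p0=proj(c,ref);p1=proj(c,ref-u*.045); d=p1-p0; print(n,"pull mm",45*np.dot(f(aft,p1)-b,d)/np.dot(d,d))
E
python3 chk.py; python3 pull.py; python3 chk.py
```

```text
14.1333 [ 0.52468276 -0.04391278  0.04072241] [ 2.37  5.59 -0.13] 9.359061649360024
pulled by tcp 0.04517493503801826 v 9.234543432232717e-06 abs 0.045195379087707155 Fu 6.063301217844337
top pull mm 44.76970477622227
side pull mm 44.76356427415448
14.6333 [ 0.52470936 -0.04391058  0.04073936] [ 1.68  5.35 -0.07] 9.070757474052899
pulled by tcp 0.045161199629954456 v -1.3645268595596044e-05 abs 0.04518164367964335 Fu 5.540274304155487
```

```bash
python3 -c "
from plant import ctrl; print(ctrl.sign_off())"
```

```text
the job is handed in; nothing more can be done
None
```

I put the 25 mm sample vial (yellow liquid, dark cap) fully down in the white holder's hole while the slide was home, and let go of it. I then pulled the slide out about 45 mm by its D-handle and handed in at 14.6 s, still holding the bar with an 80 N grip.

- **Seating:** the first try caught the rim of the hole with about 17 N. I lifted, re-centred, and the vial then went down to the expected height: tool at 72.4 mm against 72.3 mm. Later pictures show it upright in the holder.
- **Slide position:** the arm's own reading gives a 45.2 mm pull, while both cameras give 44.8 mm, tracking the reference vial's cap. They differ by 0.4 mm, probably from slight give or slip in the grip. I did not compare the slide's and rails' marks directly, because the pictures were too coarse. The reading was steady to about 0.01 mm over the last 0.5 s.
- **Everything else:** the last picture shows the reference vial and check standard in place. I did not re-check the other bench items, but the arm touched none of them as far as I could tell.

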